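Surface pH of a poured agar plate

TASK

Switch the pH meter from standby to measure: turn its black selector knob clockwise until it clicks over its detent to the far stop. Then take the cordless electrode out of its storage stand and hold it upright, its flat tip pressed lightly (about 2 N, well short of bottoming its sprung stem) on the agar inside the inked ring of the open dish. Finish while still holding it there for the reading, without shoving the dish or disturbing the other things on the cart.

Things in the scene. Friction and masses are not known exactly. Their poses are not given: they have to be found in the camera images.
- meter: grey bench pH meter, fixed, 130 mm deep (x) x 170 wide (y); origin under its centre, x to its back, y left, z up. The flat front deck, 34 mm high, has the selector knob on its right (36 mm in front of and 42 mm right of the centre) and flat keys on its left. Behind it, from 5 mm in front of the centre, a sloping display hood rises to 82 mm.
- selector (a joint): angle (rad) of the meter's black knob: 0 = standby (pointer line to the open ring, 0.6 left of the meter's x axis), grows clockwise seen from above, 1.2 = measure stop (pointer to the solid dot, 0.6 right). An over-centre detent pushes back (0.06 N m at first, easing to nothing at 0.6); past that it snaps on to the stop and stays. Starts at standby.
- selector_grip (a point): on the knob's vertical axis, 57 mm above the cart: the height to grip it. Its x axis points along the knob's finger bar to the pointer end. The bar is 36 mm long, 11 mm thick, its top 63 mm above the cart; the round skirt below it is 36 mm across and reaches up to 39 mm above the cart.
- stand: electrode storage stand, fixed to the cart: grey foot 84 x 62 mm, 18 mm high, with a clear round well (25 mm across, bore 15 mm) that leans 20 degrees from vertical towards the stand's -x side, its rim about 76 mm above the cart. Origin under the middle of the foot.
- electrode: cordless pH electrode, 124 mm long, about 70 g. z axis from tip to head; origin on the axis where the tip is while its spring is at rest. Smooth round black head, 24 mm across, 66 to 118 mm from the origin: grasp it there. Below it a collar (21 mm across, 60 to 65 mm) and the sprung stem, 12 mm across. Starts in the leaning well, collar on its rim; comes free after 61 mm along its axis.
- dish: open clear round culture dish, 90 mm across, rim 14 mm high, standing loose on the cart, filled with firm fawn agar whose surface is 5.5 mm above the dish's underside. Origin at the centre of the underside.
- tip (a point): centre of the electrode's flat tip (10 mm across), at the lower end of the stem
- stem (a joint): how far the stem has slid up into the electrode's head (m): 0 = at rest, 0.008 = bottomed. The spring starts to give at 0.5 N and stiffens by 0.5 N per mm: 2 N at 3 mm (dark 3 mm band below the collar just gone in), 4.5 N at 8 mm, and hard after that.
- spot (a point): centre of the black inked ring (16 mm across) on the agar surface, 20 mm from the middle of the dish; z up
- dish_lid: clear 93 mm lid of the dish, lying open side up, 10 mm high; a bystander, leave it alone
- marker_black: black-capped laboratory marker, 132 mm long, lying down; a bystander
- tweezers: steel tweezers, 126 mm long, lying near the front edge of the cart; a bystander
- tape_roll: roll of label tape, 60 mm across, 20 mm high; a bystander
- cover_box_a: small flat box of cover glasses, 34 x 34 x 17 mm; a bystander

How it is judged:
By the outcome, as a careful person would: the job done as asked, in the order asked, and still so for the second after the job is handed in, while the arm keeps its last pose, push and grip.
It also fails if it takes over 51 s, if anything falls off the work surface, if the arm or the gripper's body presses on something with over 40 N, if the wrist force passes 120 N, or if a joint passes its speed limit or range.

ROBOT

A 7-joint arm with a two-finger parallel gripper is mounted at the origin on a cart in front of the work surface, level with it; the furniture and walls round the work are solid. World frame = base frame: x ahead of the robot, y to its left, z up, the work surface at z = 0. Lengths are in mm, angles in rad, forces in N, time in s.
With the tool pointing down it reaches from about 400 to 750 mm from the base axis. Payload 19.5 kg.
Tool frame: the origin (TCP) lies at the very end of the fingers, on their centre line; the grasp point (between the pads) lies 19 mm behind it (robot.tcp_to_grasp is the distance from the TCP to the grasp point, in mm); z points along the fingers, y is the direction in which the jaws open and shut (so a half turn about z gives the same grasp; the last joint's range is limited). The gripper opens to 85 mm and grips with 20 to 120 N. Pads are 22 mm wide; open, the fingers measure 114 mm over their backs; the gripper's body (76 mm by 85 mm) begins 54 mm behind the grasp point. The pads swing forward as they close: fully open they stand 13 mm farther back than shut.
Start: joints at [1.193, 0.707, -0.028, 1.485, 0.022, 0.951, -0.075], TCP at [189.469, -542.86, 231.268] pointing down, gripper open.
Joint ranges: [-2.71, 2.71], [-0.32, 2.16], [-1.57, 1.52], [0, 2.45], [-1.46, 4.6], [0, 2.02], [-2.83, 2.83]. Speed limits (rad/s): [1.89, 1.89, 2.57, 2.57, 3.01, 3.01, 3.01].

INTERFACE

Orientations are given as [roll, pitch, yaw] about the fixed x, y, z axes, in that order (R = Rz(yaw) Ry(pitch) Rx(roll)).
In Python, from station import robot gives the robot as it stands.
- The arm moves only by the tool play_rows, never from a script. Its argument "steps" is a list that holds one entry, the list of rows, each a list of 4 numbers: the shift along the world's x, y, z in mm, then the turn about the world's z in degrees. A call has 1 to 5 rows; each row shifts and turns the commanded pose from where the row before left it; what a row does not reach is not made up. A row lasts 1/10 s, in which the tool goes at most 50 mm and 8.59 degrees, less where a joint would pass 70% of its speed; a pose out of reach is approached as far as the arm can. A call is refused whole if a number of a shift passes 50 or a number of a turn 8.59, either way. A call with a gripper value outside its range is refused whole. "claw" is the opening, from 0 (shut) to 1 (fully open), set as the call begins (left out, the last holds). The fingers move at their own pace and stop on an object; "force" is the grip in N (left out, the last holds). Time passes only in rows, so rows that do not move let the fingers close. It gives the time, the measured TCP pose, the force and the opening at its end, in the units of the state.
- robot.get_state(): the state, without advancing time (a new reading comes with each control period).
- robot.grab_frame(name): name is "side" or "top"; returns the picture (480x640x3 uint8, red, green, blue); there is no depth.
- robot.camera_model(name): a dict with "intrinsics" (3x3 intrinsics, pixels), "k1" (the pictures are not rectified: a ray, as slopes to the right and down, at radius r is drawn at 1 + k1 r^2 times it, then the intrinsics apply), "view" (4x4, takes a point from world to camera coordinates). Camera axes: x right, y down, z forward; pixel columns grow to the right and rows downward; lengths in mm; the calibration is good to about 2 mm. A picture is of the moment at which its call begins. camera_model takes no time and is no camera call.
- robot.job_done(): hands the job in, once; it reports no verdict.
The state is a dict: "time_s": time; "joint_pos": joint angles; "dq": joint speeds; "joint_torque": joint torques, N m; "eef_pos": TCP position; "ee_rot": TCP orientation; "contact_force": force on the tool from outside, world axes, zero at the start; "moment": the same for the moment, N m; "grip_width": opening from 0.0 (shut) to 1.0 (fully open).
Only numpy, scipy, OpenCV 4.12 (cv2) and the standard library are available. Lean on these libraries where they do the work, as an engineer would, in place of code of your own. Each camera call takes 0.05 s, during which the arm holds its last target.

## Working session

There is one attempt and no reset: what is moved stays moved. The work goes in short steps, Python scripts to look and compute and a tool call to move; the robot and the scene stay as the last step left them, time stands still between calls to the robot, and variables do not carry over. Pictures are saved under pics/ and viewed, and the job is handed in when it is done.

Besides the shell and the picture viewer there is one more tool, called after "Call:" in YAML: its name, and indented under it one key for each argument. play_rows: Moves the arm, as the interface text tells. Its arguments: {"type":"object","properties":{"steps":{"type":"array"},"claw":{"type":"number"},"force":{"type":"number"}},"required":["steps"]}

```bash
mkdir -p pics; ls; python3 - <<'E'
from station import robot
import cv2,pprint
for n in ("side","top"):
    cv2.imwrite(f"pics/{n}0.png",robot.grab_frame(n)[:,:,::-1]); pprint.pprint(robot.camera_model(n))
pprint.pprint(robot.get_state()); print(robot.tcp_to_grasp)
E
```

```text
pics
{'intrinsics': array([[596.94188239,   0.        , 327.41342881],
       [  0.        , 596.94188239, 237.94217016],
       [  0.        ,   0.        ,   1.        ]]),
 'k1': -0.19772083340125612,
 'view': array([[-5.95232862e-01, -8.03548808e-01,  2.67432469e-03,
         5.50915394e+02],
       [-6.54668456e-01,  4.83013771e-01, -5.81469612e-01,
         2.25960437e+02],
       [ 4.65947478e-01, -3.47860618e-01, -8.13563727e-01,
         7.68202653e+02],
       [ 0.00000000e+00,  0.00000000e+00,  0.00000000e+00,
         1.00000000e+00]])}
{'intrinsics': array([[563.99399476,   0.        , 308.91350056],
       [  0.        , 563.99399476, 231.05440549],
       [  0.        ,   0.        ,   1.        ]]),
 'k1': -0.025714010765821783,
 'view': array([[ 2.03790745e-02, -9.99749044e-01, -9.30279321e-03,
         3.20510783e+02],
       [-9.96643686e-01, -1.95761402e-02, -7.94867120e-02,
         4.99389821e+02],
       [ 7.92846515e-02,  1.08914357e-02, -9.96792516e-01,
         9.81005586e+02],
       [ 0.00000000e+00,  0.00000000e+00,  0.00000000e+00,
         1.00000000e+00]])}
{'contact_force': array([ 0.36089496, -0.77468335,  0.30211377]),
 'dq': array([-6.44214614e-04, -3.14584603e-03,  4.72330301e-04,  4.97351698e-05,
       -7.76003466e-04,  2.09324920e-03,  1.36048964e-03]),
 'ee_rot': array([-3.14062145e+00, -5.45903724e-06,  3.35761375e-01]),
 'eef_pos': array([ 189.41091274, -542.66553529,  230.87942967]),
 'grip_width': 1.0026620675206988,
 'joint_pos': array([ 1.19329956,  0.70703814, -0.02761896,  1.48493635,  0.02195965,
        0.95088968, -0.07551241]),
 'joint_torque': array([ 3.18795363e-03, -8.84281969e+01,  1.23716734e+00, -2.36452907e+01,
        1.70693285e-02,  5.07285702e-03,  3.78093341e-05]),
 'moment': array([-0.03925017, -0.00232089, -0.03795642]),
 'time_s': 0.1}
18.700000000000003
```

View pics/side0.png

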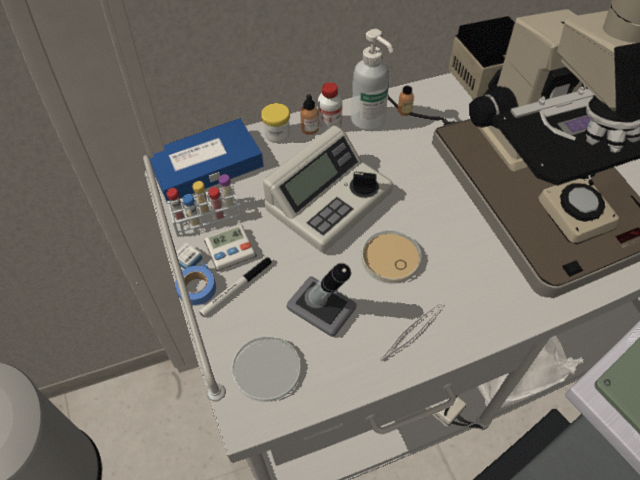

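View pics/top0.png

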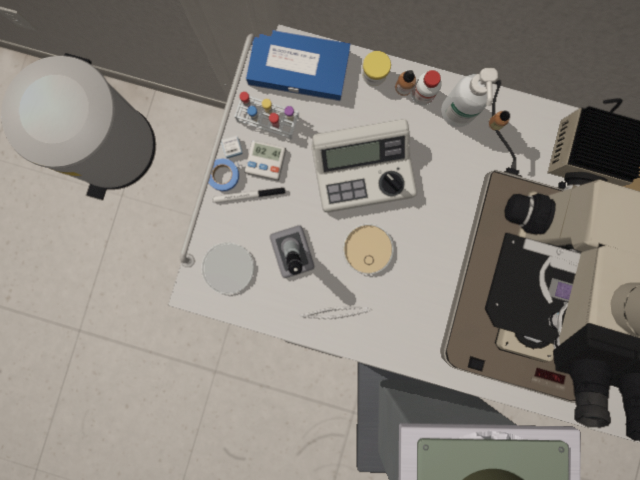

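```bash
cat > h.py <<'E'
import numpy as np, cv2
from station import robot
C={n:robot.camera_model(n) for n in("side","top")}
def proj(n,P):
    c=C[n];P=np.atleast_2d(np.asarray(P,float));q=P@c["view"][:3,:3].T+c["view"][:3,3]
    s=q[:,:2]/q[:,2:];s=s*(1+c["k1"]*(s**2).sum(1,keepdims=True))
    K=c["intrinsics"];return s*[K[0,0],K[1,1]]+K[:2,2]
def ray(n,uv):
    c=C[n];K=c["intrinsics"]
    s=cv2.undistortPoints(np.array([[uv]],float),K,np.array([c["k1"],0,0,0,0.]))[0,0]
    R=c["view"][:3,:3];o=-R.T@c["view"][:3,3];d=R.T@np.array([s[0],s[1],1]);return o,d/np.linalg.norm(d)
def atz(n,uv,z):
    o,d=ray(n,uv);return o+d*(z-o[2])/d[2]
def tri(a,b):
    A=np.zeros((3,3));y=np.zeros(3)
    for n,uv in(("side",a),("top",b)):
        o,d=ray(n,uv);M=np.eye(3)-np.outer(d,d);A+=M;y+=M@o
    return np.linalg.solve(A,y)
def crop(n,img,c,w,h,s,f):
    x0=int(c[0]-w/2);y0=int(c[1]-h/2);o=cv2.resize(img[y0:y0+h,x0:x0+w],None,fx=s,fy=s,interpolation=cv2.INTER_CUBIC)
    for i in range(0,w,10):
        cv2.putText(o,str(x0+i),(i*s,8),0,.3,(0,0,255),1);cv2.line(o,(i*s,10),(i*s,16),(0,0,255),1)
    for j in range(0,h,10):
        cv2.putText(o,str(y0+j),(0,j*s+4),0,.3,(0,0,255),1)
    cv2.imwrite(f,o)
def shot(n,f):
    im=robot.grab_frame(n)[:,:,::-1].copy();cv2.imwrite("pics/"+f,im);return im
E
python3 - <<'E'
from h import *
s=cv2.imread("pics/side0.png");t=cv2.imread("pics/top0.png")
crop("s",s,(335,200),130,130,6,"pics/s_m.png")
crop("t",t,(365,165),120,100,6,"pics/t_m.png")
crop("s",s,(360,280),160,120,5,"pics/s_e.png")
crop("t",t,(335,255),140,100,5,"pics/t_e.png")
E
```

```text
(no output)
```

View pics/s_m.png

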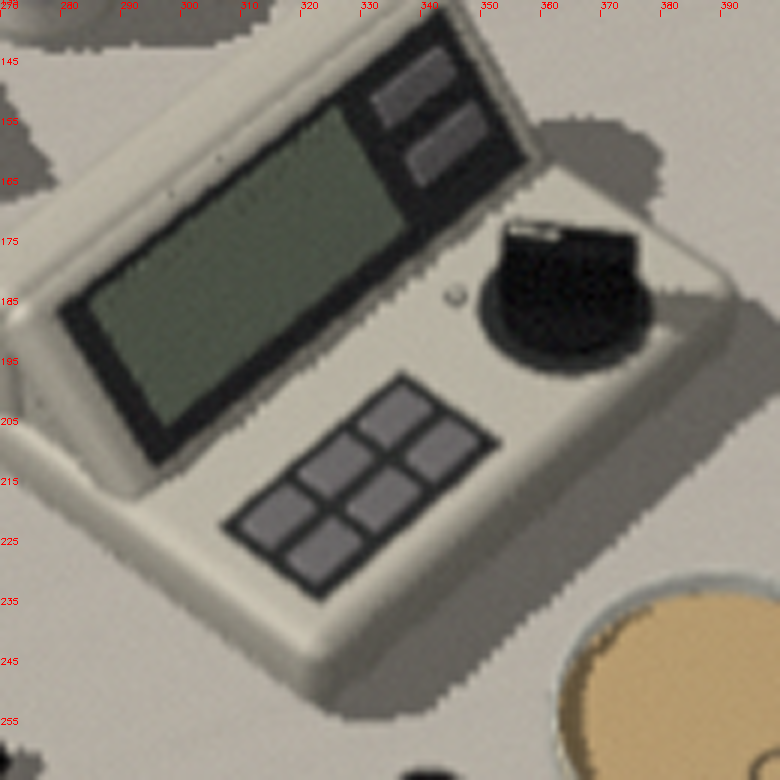

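View pics/t_m.png

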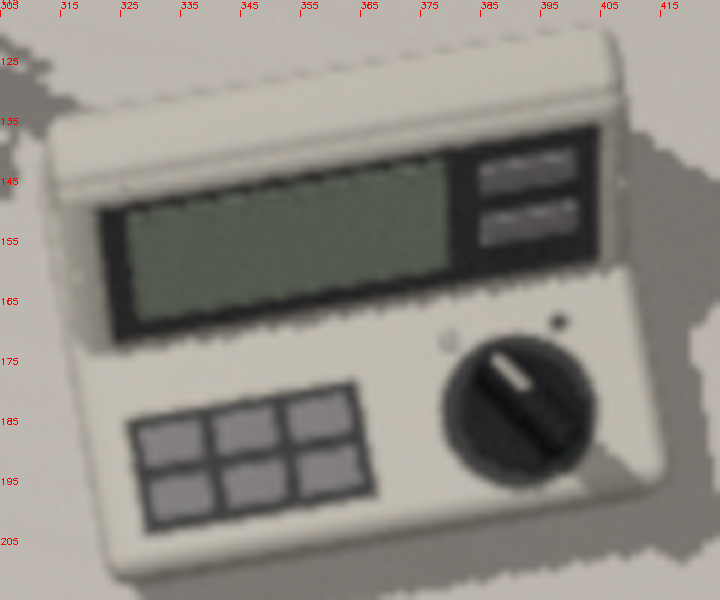

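View pics/s_e.png

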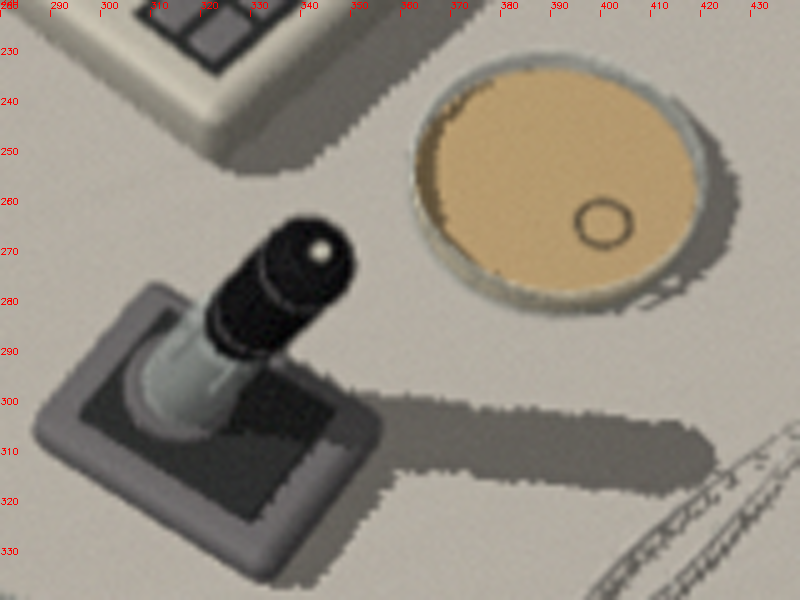

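View pics/t_e.png

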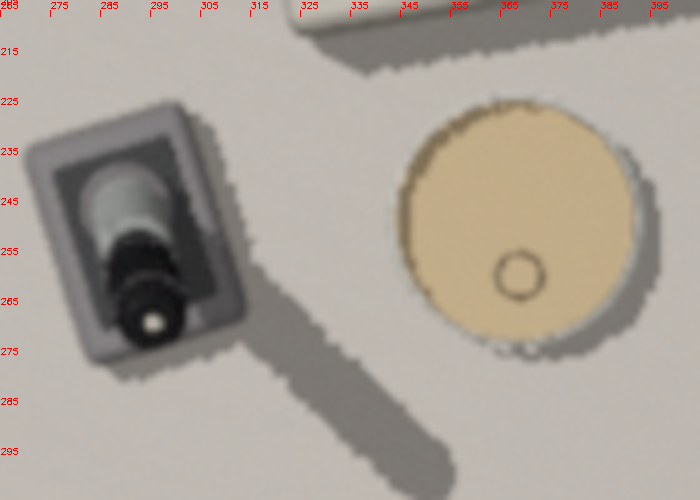

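```bash
python3 - <<'E'
from h import *
np.set_printoptions(precision=1,suppress=True)
T=lambda x,y,x0,y0,s:(x0+x/s,y0+y/s)
k=[atz("top",T(*p,305,115,6),34) for p in((150,533),(377,494),(127,420),(355,380))]
print("keys",k, [np.arctan2(*(a-b)[[1,0]]) for a,b in((k[0],k[1]),(k[2],k[3]),(k[2],k[0]),(k[3],k[1]))])
print("knob skirt top",atz("top",T(519,411,305,115,6),39),"side",atz("side",T(567,295,270,135,6),36))
a,b=atz("top",T(490,352,305,115,6),63),atz("top",T(562,458,305,115,6),63);print("bar ends",a,b,np.arctan2(*(a-b)[[1,0]]),(a+b)/2)
print("head tri",tri(T(321,251,280,220,5),T(153,322,265,205,5)))
print("ring",atz("top",T(520,275,265,205,5),5.5),atz("side",T(604,223,280,220,5),5.5),tri(T(604,223,280,220,5),T(520,275,265,205,5)))
print("dish", atz("top",T(517,222,265,205,5),5.5))
f=[atz("top",T(*p,265,205,5),18) for p in((25,150),(177,102),(246,312),(93,362))];print("foot",f,np.mean(f,0))
f2=[atz("side",T(*p,280,220,5),18) for p in((35,425),(155,283),(382,430),(262,580))];print("footside",f2,np.mean(f2,0))
d=f[0]+f[1]-f[2]-f[3];print("stand x yaw",np.arctan2(d[1],d[0]))
E
```

```text
keys [array([540.7, 294.2,  34. ]), array([553.5, 227.7,  34. ]), array([574.1, 301.5,  34. ]), array([587.2, 234.6,  34. ])] [np.float64(1.7614722294730516), np.float64(1.7653163669158947), np.float64(0.21671336865312704), np.float64(0.2009854988504303)]
knob skirt top [578.1 186.9  39. ] side [579.  183.6  36. ]
bar ends [591.  198.6  63. ] [560.8 177.8  63. ] 0.6032094596769251 [575.9 188.2  63. ]
head tri [422.6 348.3 133.9]
ring [444.1 221.6   5.5] [442.2 221.    5.5] [443.5 220.8   3.9]
dish [463.1 222.9   5.5]
foot [array([484.7, 399.7,  18. ]), array([503. , 345.9,  18. ]), array([428.7, 319.8,  18. ]), array([409.9, 373.7,  18. ])] [456.6 359.8  18. ]
footside [array([480.4, 400.6,  18. ]), array([498.7, 345.9,  18. ]), array([421.1, 322.9,  18. ]), array([403.8, 378.1,  18. ])] [451.  361.9  18. ]
stand x yaw 0.3363635145036234
```

```bash
python3 - <<'E'
from h import *
np.set_printoptions(precision=2,suppress=True)
T=lambda x,y,x0,y0,s:(x0+x/s,y0+y/s)
r=atz("top",T(450,342,305,115,6),34);d=atz("top",T(559,322,305,115,6),34)
print(r,d,atz("side",T(456,295,270,135,6),34))
# knob centre: isosceles from ring & dot
m=(r+d)/2;v=d-r;L=np.hypot(*v[:2]);n=np.array([v[1],-v[0]])/L
yaw=np.arctan2(n[1],n[0]);print("yaw",yaw,yaw+np.pi,"R",L/2/np.sin(.6)); 
for s in(-1,1): print(m[:2]+s*n*L/2/np.tan(.6))
for n_,x0,y0,w,h,f in(("top",372,165,40,36,"a"),("side",345,165,40,36,"b")):
    i=cv2.imread(f"pics/{n_}0.png")[y0:y0+h,x0:x0+w].astype(float);i=np.clip((i/255)**.4*255,0,255).astype(np.uint8)
    cv2.imwrite(f"pics/kn_{f}.png",cv2.resize(i,None,fx=16,fy=16,interpolation=cv2.INTER_CUBIC))
# head axis projected
E
```

```text
[599.1  206.72  34.  ] [605.7  174.65  34.  ] [597.68 206.21  34.  ]
yaw -2.9388180454103745 0.20277460817941861 R 28.997633183201437
[625.84 195.5 ]
[578.96 185.86]
```

View pics/kn_a.png

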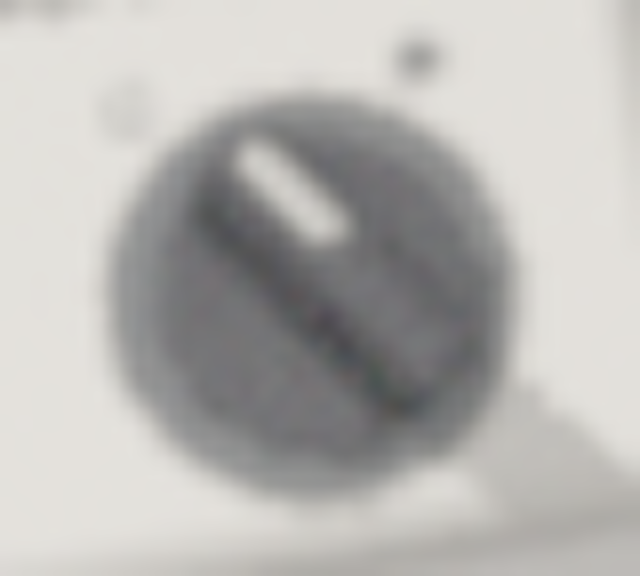

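View pics/kn_b.png

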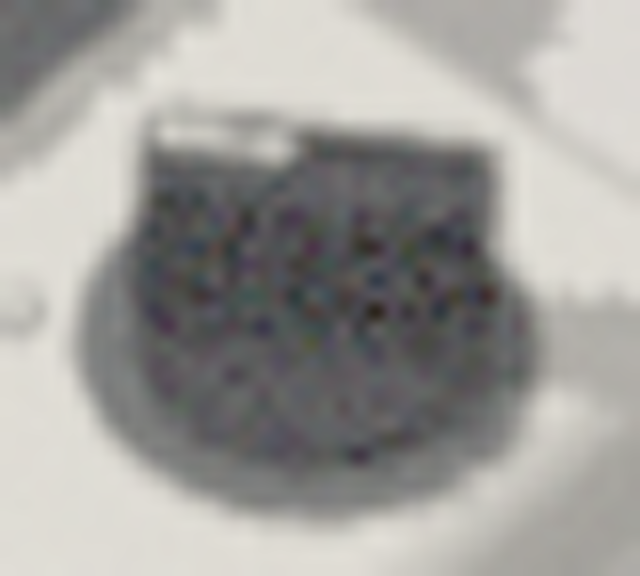

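```bash
python3 - <<'E'
from h import *
np.set_printoptions(precision=0,suppress=True)
for p,z in(((447,358),0),((577,400),0),((490,172),0),((500,325),60),((590,415),300),((560,355),250),((500,290),130),((505,215),200),((530,220),200),((489,378),0),((480,95),150),((400,430),0),((580,430),0),((357,365),0),((174,305),0)): print(p,z,atz("top",p,z))
for p in((520,0),(640,15),(590,45),(550,285),(470,110),(620,330)): print(p,atz("side",p,0),atz("side",p,250))
print(proj("top",[[0,0,0],[0,0,300],[189,-543,231]]),proj("side",[[0,0,0],[189,-543,231]]))
E
```

```text
(447, 358) 0 [272.  80.   0.]
(577, 400) 0 [ 202. -152.    0.]
(490, 172) 0 [610.   1.   0.]
(500, 325) 60 [337.   4.  60.]
(590, 415) 300 [246. -30. 300.]
(560, 355) 250 [314. -14. 250.]
(500, 290) 130 [397.  27. 130.]
(505, 215) 200 [508.  42. 200.]
(530, 220) 200 [501.   6. 200.]
(489, 378) 0 [238.   5.   0.]
(480, 95) 150 [704.  63. 150.]
(400, 430) 0 [145. 162.   0.]
(580, 430) 0 [ 150. -157.    0.]
(357, 365) 0 [257. 240.   0.]
(174, 305) 0 [356. 571.   0.]
(520, 0) [ 836. -502.    0.] [ 599. -137.  250.]
(640, 15) [ 636. -745.    0.] [ 464. -299.  250.]
(590, 45) [ 627. -505.    0.] [ 459. -139.  250.]
(550, 285) [279.  58.   0.] [226. 238. 250.]
(470, 110) [ 629. -115.    0.] [460. 122. 250.]
(620, 330) [158.  29.  -0.] [145. 218. 250.]
[[491. 515.]
 [567. 617.]
 [927. 448.]] [[705. 393.]
 [797.  80.]]
```

```bash
python3 - <<'E'
from h import *
s=cv2.imread("pics/side0.png");t=cv2.imread("pics/top0.png")
crop("s",s,(550,140),180,280,3,"pics/s_mi.png")
crop("t",t,(540,265),200,330,2,"pics/t_mi.png")
o=np.hstack([cv2.resize(s[0:280,460:640],None,fx=2,fy=2),cv2.resize(t[150:430,440:640],None,fx=2,fy=2)]);cv2.imwrite("pics/mi.png",o)
E
```

```text
(no output)
```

View pics/mi.png

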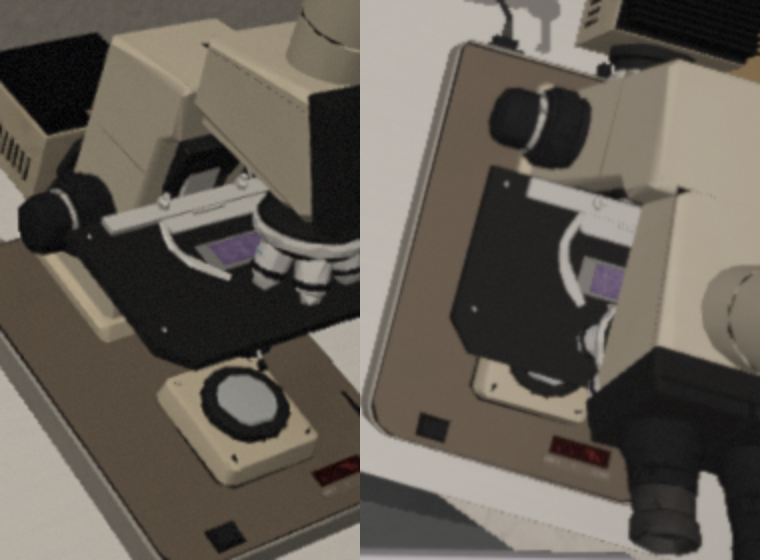

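```bash
python3 - <<'E'
from h import *
np.set_printoptions(precision=0,suppress=True)
for a,b in (((562.5,22),(600,245)),((616,46),(587.5,325)),((524,19),(597.5,182)),((597,25),(614,295)),((606,33),(613,310))): 
    p=tri(a,b);print(p,proj("side",p)-a,proj("top",p)-b)
for z in(350,400,450): print(atz("top",(590,420),z),atz("top",(615,300),z))
E
```

```text
[458. -32. 329.] [[-0. -0.]] [[0. 0.]]
[362.   3. 366.] [[-1. -0.]] [[1. 1.]]
[542. -62. 273.] [[-4. -0.]] [[3. 3.]]
[402. -27. 361.] [[ 4. -0.]] [[-3. -4.]]
[385. -25. 360.] [[ 5. -0.]] [[-4. -4.]]
[252.  -6. 350.] [392. -37. 350.]
[264.  19. 400.] [394. -11. 400.]
[276.  43. 450.] [395.  16. 450.]
```

Call:
play_rows:
  steps:
    - [[0, 0, 45, 0], [0, 0, 50, 0], [0, 0, 50, 0], [0, 0, 50, 0], [0, 0, 50, 0]]

```text
time_s: 0.6
eef_pos: [189.2, -542.2, 478.0]
ee_rot: [3.141, -0.0, 0.336]
contact_force: [0.1, -0.5, 0.5]
grip_width: 0.998
```

Call:
play_rows:
  steps:
    - [[30, 20, 10, 0], [35, 25, 0, 0], [35, 25, 0, 0], [35, 30, 0, 0], [35, 30, 0, 0]]
  claw: 0.4

```text
time_s: 1.1
eef_pos: [360.6, -411.5, 485.5]
ee_rot: [-3.141, 0.0, 0.336]
contact_force: [1.0, 0.5, 0.0]
grip_width: 0.403
```

Call:
play_rows:
  steps:
    - [[34, 30, 0, 0], [34, 30, 0, 0], [34, 32, 0, 0], [34, 34, 0, 0], [34, 34, 0, 0]]

```text
time_s: 1.6
eef_pos: [530.5, -251.3, 485.6]
ee_rot: [-3.141, 0.0, 0.336]
contact_force: [-0.1, -0.7, 0.3]
grip_width: 0.4
```

Call:
play_rows:
  steps:
    - [[30, 38, 0, 0], [30, 40, 0, 0], [10, 45, 0, 5], [0, 48, 0, 5], [0, 48, 0, 5]]

```text
time_s: 2.1
eef_pos: [599.4, -31.9, 485.0]
ee_rot: [-3.141, 0.001, 0.601]
contact_force: [1.1, 0.0, 0.3]
grip_width: 0.395
```

```bash
python3 - <<'E'
from h import *
s=robot.get_state();print(s["joint_pos"],s["eef_pos"],s["ee_rot"])
shot("top","t1.png")
E
```

```text
[ 0.01883211  0.65613892 -0.06215822  0.67451224  0.03893773  1.81278647
 -0.99070074] [599.41889023 -31.93700532 485.02794101] [-3.14091948e+00  8.58929427e-04  6.01244523e-01]
```

View pics/t1.png

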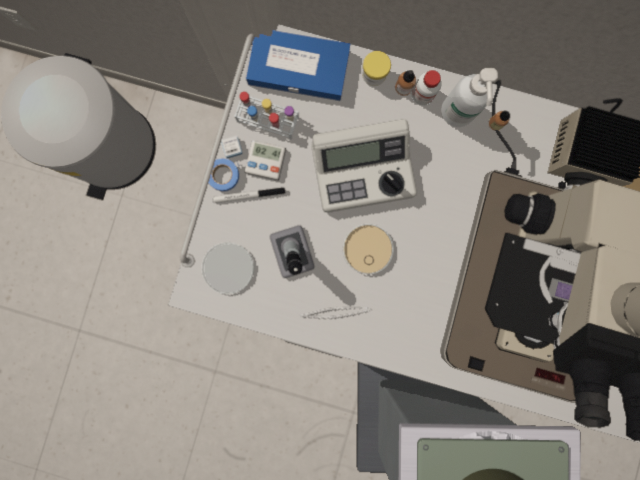

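Call:
play_rows:
  steps:
    - [[0, 46, 0, 3], [-5, 46, 0, 3], [-6, 46, 0, 3], [-6, 46, 0, 2.4], [-4, 34, 0, 0]]

```text
time_s: 2.65
eef_pos: [577.6, 186.8, 485.5]
ee_rot: [-3.141, 0.0, 0.8]
contact_force: [0.6, -0.6, -0.5]
grip_width: 0.397
```

Call:
play_rows:
  steps:
    - [[0, 0, -50, 0], [0, 0, -50, 0], [0, 0, -50, 0], [0, 0, -50, 0], [0, 0, 0, 0]]

```text
time_s: 3.15
eef_pos: [577.3, 183.5, 290.7]
ee_rot: [-3.138, 0.008, 0.797]
contact_force: [-0.6, 0.1, 0.5]
grip_width: 0.401
```

Call:
play_rows:
  steps:
    - [[0, 0, -50, 0], [0, 0, -50, 0], [0, 0, -50, 0], [0, 0, -35, 0], [0, 0, 0, 0]]

```text
time_s: 3.65
eef_pos: [579.1, 184.2, 108.9]
ee_rot: [-3.14, 0.004, 0.796]
contact_force: [-1.0, -0.9, 1.1]
grip_width: 0.395
```

```bash
python3 - <<'E'
from h import *
s=robot.get_state();print(s["joint_pos"],s["eef_pos"],s["ee_rot"])
shot("top","t2.png");shot("side","s2.png")
E
```

```text
[-0.31406085  0.91214024 -0.0980062   1.48501913  0.1135527   0.7541825
 -1.23181783] [579.06254328 184.18177911 108.89894824] [-3.14006282  0.00389882  0.79640062]
```

View pics/t2.png

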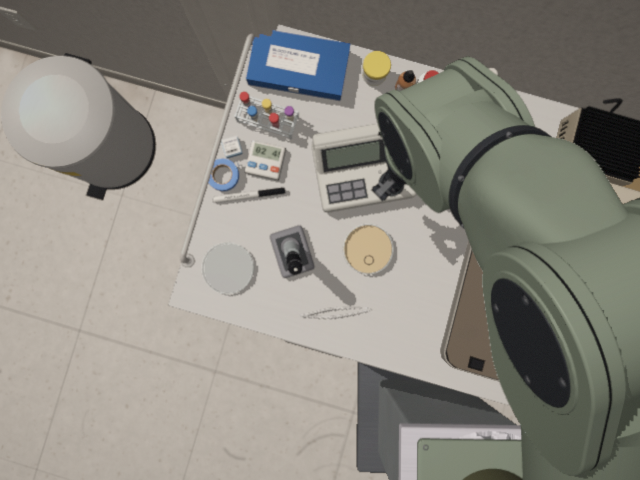

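View pics/s2.png

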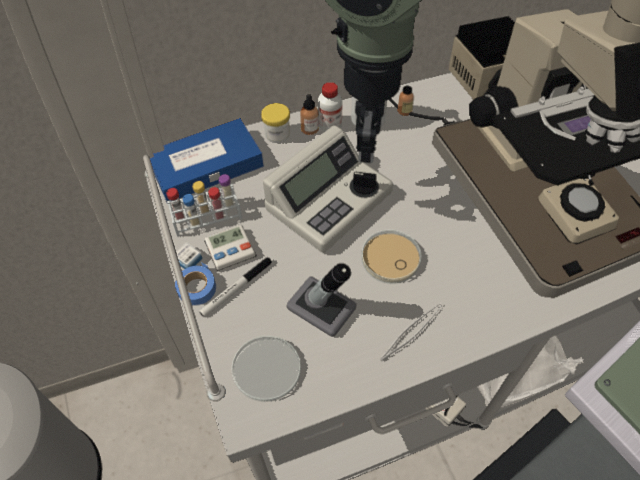

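Call:
play_rows:
  steps:
    - [[-0.5, 2, -10, 0.2], [0, 0, -10, 0], [0, 0, -5, 0], [0, 0, 0, 0]]
  claw: 0.3

```text
time_s: 4.15
eef_pos: [578.7, 186.3, 85.2]
ee_rot: [-3.141, 0.001, 0.8]
contact_force: [0.9, -0.5, 0.3]
grip_width: 0.305
```

```bash
python3 - <<'E'
from h import *
s=robot.get_state();print(s["eef_pos"],s["ee_rot"])
i=shot("side","s3.png");crop("s",i,(365,150),110,110,6,"pics/s3c.png")
E
```

```text
[578.72058793 186.25954124  85.22900775] [-3.14136873e+00  7.74292301e-04  7.99970873e-01]
```

View pics/s3c.png

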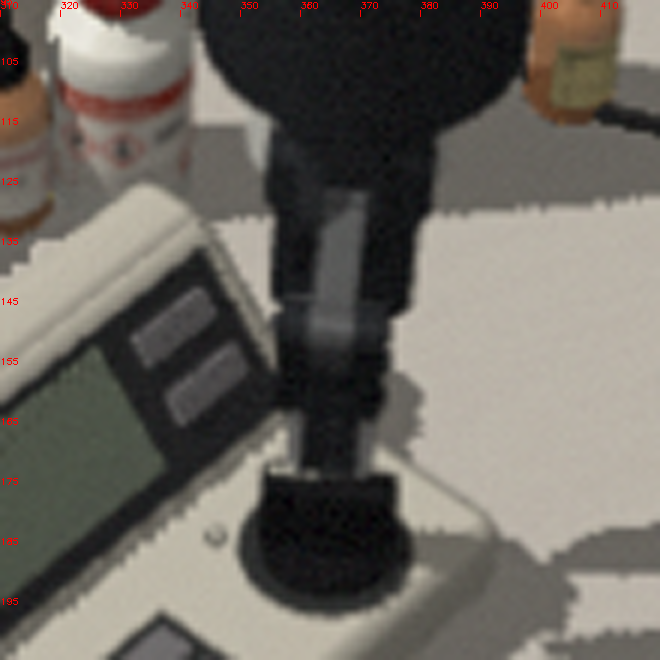

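Call:
play_rows:
  steps:
    - [[0, 0, -15, 0], [0, 0, -15, 0], [0, 0, -9, 0], [0, 0, 0, 0], [0, 0, 0, 0]]

```text
time_s: 4.7
eef_pos: [578.9, 186.3, 46.5]
ee_rot: [-3.142, 0.0, 0.8]
contact_force: [0.3, -0.5, -0.6]
grip_width: 0.299
```

Call:
play_rows:
  steps:
    - [[0, 0, 0, 0], [0, 0, 0, 0], [0, 0, 0, 0], [0, 0, 0, 0]]
  claw: 0
  force: 40

```text
time_s: 5.1
eef_pos: [579.4, 186.2, 47.2]
ee_rot: [3.141, -0.001, 0.8]
contact_force: [1.7, -2.3, 6.4]
grip_width: 0.115
```

```bash
python3 - <<'E'
from h import *
s=robot.get_state();print(s["eef_pos"],s["ee_rot"],s["contact_force"],s["moment"])
i=shot("side","s4.png");crop("s",i,(365,160),110,110,6,"pics/s4c.png")
E
```

```text
[579.38898239 186.19513401  47.24171131] [ 3.14073121e+00 -8.41638403e-04  7.99558056e-01] [ 1.67877693 -2.31634488  6.44270302] [-0.52536899 -0.20660985 -0.20665865]
```

View pics/s4c.png

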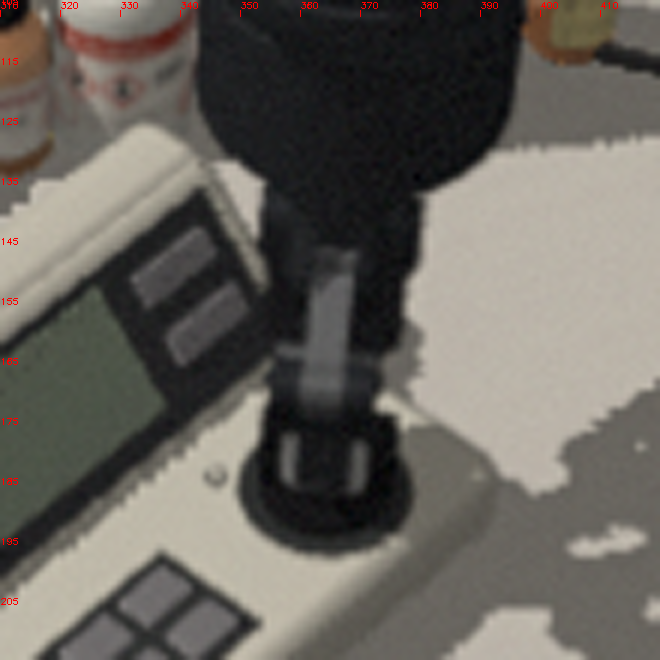

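Call:
play_rows:
  steps:
    - [[0, 0, 0, -7], [0, 0, 0, -7], [0, 0, 0, -7], [0, 0, 0, -7], [0, 0, 0, -7]]

```text
time_s: 5.65
eef_pos: [579.5, 186.1, 47.2]
ee_rot: [3.141, -0.001, 0.184]
contact_force: [1.8, -2.9, 4.6]
grip_width: 0.118
```

Call:
play_rows:
  steps:
    - [[0, 0, 0, -7], [0, 0, 0, -7], [0, 0, 0, -7], [0, 0, 0, -7], [0, 0, 0, -5]]

```text
time_s: 6.15
eef_pos: [579.5, 185.8, 47.2]
ee_rot: [-3.142, -0.002, -0.392]
contact_force: [2.1, -4.5, 6.8]
grip_width: 0.12
```

Call:
play_rows:
  steps:
    - [[0, 0, 0, -1], [0, 0, 0, 0], [0, 0, 0, 0]]

```text
time_s: 6.45
eef_pos: [579.5, 185.9, 47.3]
ee_rot: [-3.141, -0.002, -0.405]
contact_force: [2.1, -4.0, 6.6]
grip_width: 0.117
```

```bash
python3 - <<'E'
from h import *
s=robot.get_state();print(s["eef_pos"],s["ee_rot"],s["contact_force"],s["moment"],s["joint_pos"])
i=shot("side","s5.png");crop("s",i,(365,160),110,110,6,"pics/s5c.png")
E
```

```text
[579.50796343 185.86075084  47.25186154] [-3.14144176e+00 -1.50864108e-03 -4.04737006e-01] [ 2.07923664 -4.01298431  6.56816129] [-0.99379731 -0.3837908  -0.06994859] [-0.46653273  1.01915066  0.21897778  1.52382241 -0.31674319  0.63237451
 -2.06770168]
```

View pics/s5c.png

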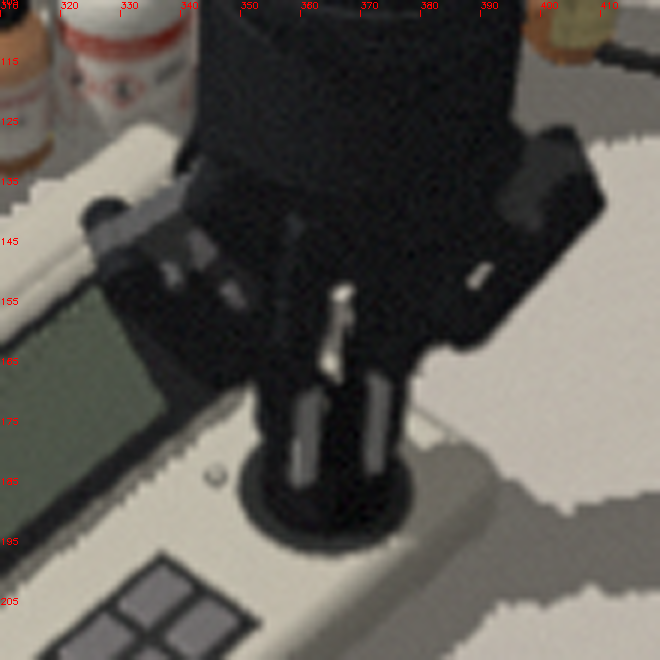

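Call:
play_rows:
  steps:
    - [[0, 0, 0, 0], [0, 0, 0, 0], [0, 0, 0, 0], [0, 0, 10, 0], [0, 0, 25, 0]]
  claw: 0.3

```text
time_s: 7.0
eef_pos: [578.0, 186.2, 81.1]
ee_rot: [3.14, 0.002, -0.404]
contact_force: [0.9, 0.0, 1.2]
grip_width: 0.305
```

Call:
play_rows:
  steps:
    - [[0, 0, 40, 0], [0, 0, 40, 0], [-20, 0, 40, 8], [-20, 30, 0, 8], [-20, 30, 0, 8]]

```text
time_s: 7.5
eef_pos: [518.5, 246.9, 203.6]
ee_rot: [-3.141, -0.002, 0.019]
contact_force: [0.6, 0.7, -0.5]
grip_width: 0.3
```

```bash
python3 - <<'E'
from h import *
s=robot.get_state();print(s["eef_pos"],s["ee_rot"],s["contact_force"],s["moment"],s["joint_pos"])
i=shot("side","s6.png");crop("s",i,(365,190),110,110,6,"pics/s6c.png")
i=shot("top","t6.png")
E
```

```text
[518.51479675 246.85928478 203.59457917] [-3.14055576e+00 -2.19842627e-03  1.90061762e-02] [ 0.62028489  0.6533961  -0.4927324 ] [0.0169965  0.01667564 0.04767722] [-0.59171343  0.74627476  0.18270847  1.53320316 -0.16149137  0.87447831
 -1.90485381]
```

View pics/s6c.png

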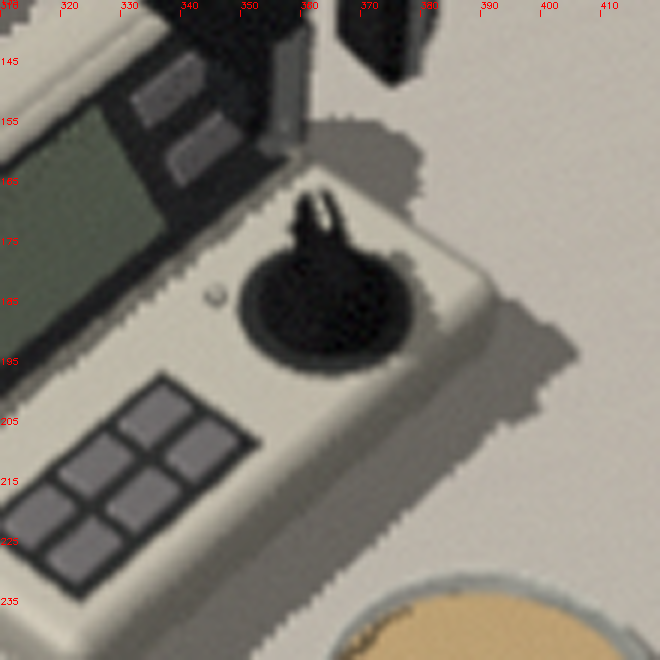

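View pics/t6.png

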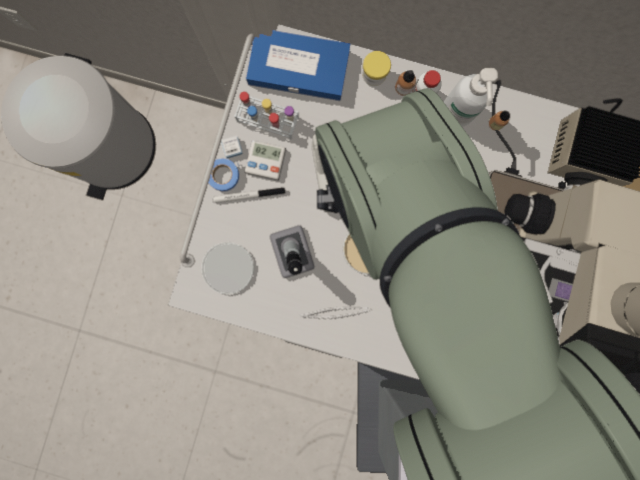

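```bash
cat >> h.py <<'E'
def elec(img,n,tip,ax,col=(0,255,0),off=(0,0),sc=1):
    ax=np.array(ax,float)/np.linalg.norm(ax);u=np.cross(ax,[1,0,.3]);u/=np.linalg.norm(u);v=np.cross(ax,u)
    th=np.linspace(0,2*np.pi,40)
    for s,r in((66,12),(118,12),(60,10.5),(0,5)):
        P=np.array(tip)+ax*s+r*(np.cos(th)[:,None]*u+np.sin(th)[:,None]*v)
        q=((proj(n,P)-off+.5)*sc-.5).round().astype(int);cv2.polylines(img,[q.reshape(-1,1,2)],True,col,1)
    q=((proj(n,[np.array(tip),np.array(tip)+ax*124])-off+.5)*sc-.5).round().astype(int);cv2.line(img,tuple(map(int,q[0])),tuple(map(int,q[1])),(255,0,255),1)
def ov(n,img,c,w,h,sc,f,tip,ax):
    x0=int(c[0]-w/2);y0=int(c[1]-h/2);o=cv2.resize(img[y0:y0+h,x0:x0+w],None,fx=sc,fy=sc,interpolation=cv2.INTER_CUBIC)
    elec(o,n,tip,ax,off=(x0,y0),sc=sc);cv2.imwrite(f,o);return o
E
python3 - <<'E'
from h import *
y=.336;ax=np.array([-np.sin(np.radians(20))*np.cos(y),-np.sin(np.radians(20))*np.sin(y),np.cos(np.radians(20))])
top=np.array([422.6,348.3,134.5]);tip=top-124*ax;print(ax,tip,tip+60*ax)
a=ov("side",cv2.imread("pics/side0.png"),(335,285),70,70,8,"x.png",tip,ax)
b=ov("top",cv2.imread("pics/top0.png"),(295,255),30,70,8,"x.png",tip,ax)
cv2.imwrite("pics/ov0.png",np.hstack([a,b]))
k=np.array([578.7,186.1,63]);
for yw in(-.4,): 
    d=18*np.array([np.cos(yw),np.sin(yw),0]);print(proj("side",[k+d,k,k-d]))
E
```

```text
[-0.32289474 -0.11276863  0.93969262] [462.63894804 362.28331008  17.97811502] [443.26526351 355.5171923   74.35967227]
[[361.13913018 165.26600291]
 [364.26326204 173.61887186]
 [367.45668515 182.17217887]]
```

View pics/ov0.png

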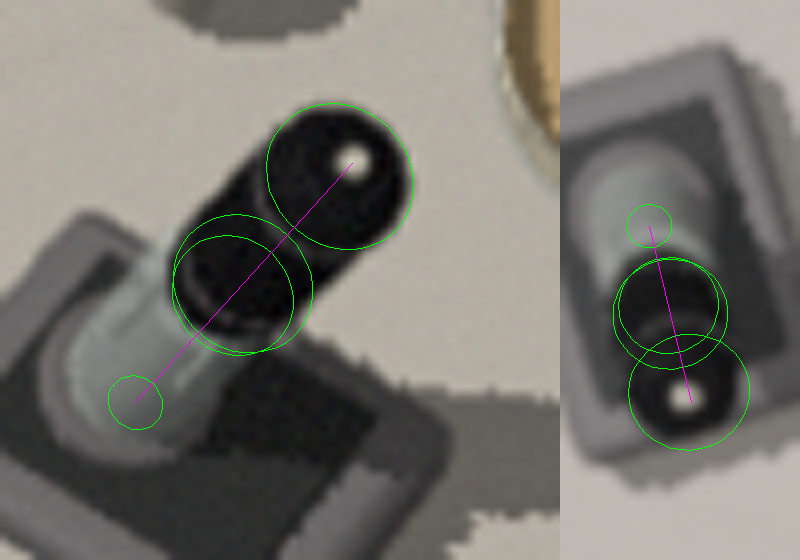

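Call:
play_rows:
  steps:
    - [[-20, 25, 0, 5], [-20, 25, 0, 5], [-20, 25, 0, 5], [-20, 25, 0, 3.2], [-6, 5, 0, 0]]
  claw: 0.6

```text
time_s: 8.1
eef_pos: [430.7, 354.1, 202.2]
ee_rot: [-3.14, 0.0, 0.337]
contact_force: [-0.1, -0.2, -0.1]
grip_width: 0.601
```

Call:
play_rows:
  steps:
    - [[0, 0, -20, 0], [0, 0, -15, 0], [0, 0, 0, 0]]

```text
time_s: 8.4
eef_pos: [432.7, 350.5, 165.7]
ee_rot: [3.14, 0.002, 0.331]
contact_force: [-0.1, -0.2, 0.8]
grip_width: 0.597
```

```bash
python3 - <<'E'
from h import *
s=robot.get_state();print(s["eef_pos"],s["ee_rot"],s["contact_force"],s["joint_pos"])
i=shot("side","s7.png");crop("s",i,(335,250),130,130,5,"pics/s7c.png")
E
```

```text
[432.6624407  350.489891   165.73283398] [3.14030987e+00 2.05535765e-03 3.30998509e-01] [-0.12987943 -0.23884592  0.83609508] [-0.79360668  0.7694431   0.10648948  1.63703585 -0.1088779   0.74330411
 -1.87629029]
```

View pics/s7c.png

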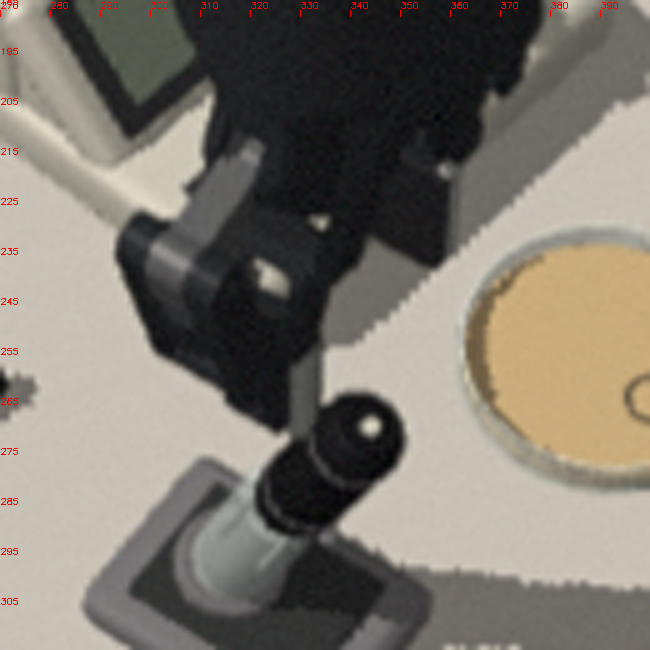

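Call:
play_rows:
  steps:
    - [[0, 1, -25, 0], [0, 0, -25, 0], [0, 0, -20, 0], [0, 0, -8, 0], [0, 0, 0, 0]]

```text
time_s: 8.95
eef_pos: [433.1, 352.2, 88.8]
ee_rot: [3.141, 0.0, 0.332]
contact_force: [-0.0, 0.6, 1.0]
grip_width: 0.603
```

```bash
python3 - <<'E'
from h import *
s=robot.get_state();print(s["eef_pos"],s["ee_rot"],s["contact_force"],s["joint_pos"])
i=shot("side","s8.png");crop("s",i,(335,250),130,130,5,"pics/s8c.png")
E
```

```text
[433.07686888 352.20591285  88.84065288] [3.14130400e+00 3.46046169e-04 3.31738346e-01] [-0.02078873  0.64181651  0.96559161] [-0.78328583  0.88759928  0.08389876  1.6967093  -0.12186507  0.56279547
 -1.86606302]
```

View pics/s8c.png

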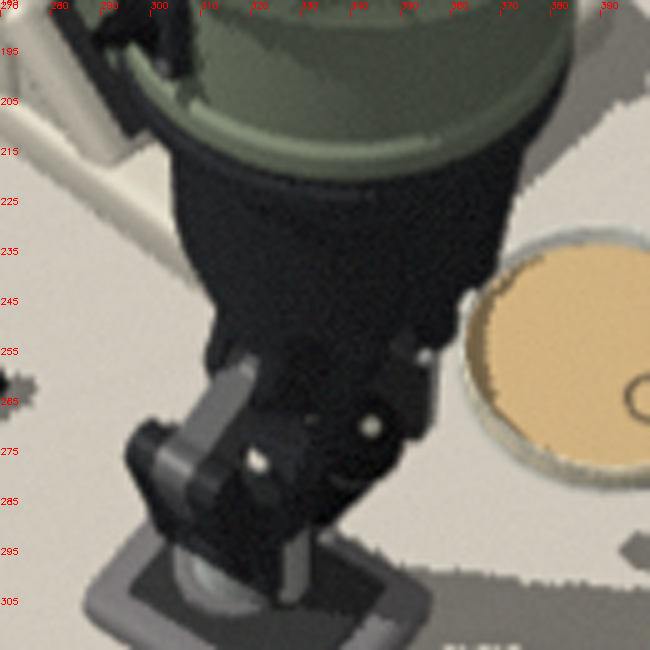

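Call:
play_rows:
  steps:
    - [[0, 0, 0, 0], [0, 0, 0, 0], [0, 0, 0, 0], [0, 0, 0, 0], [0, 0, 0, 0]]
  claw: 0
  force: 25

```text
time_s: 9.5
eef_pos: [433.2, 352.6, 89.6]
ee_rot: [-3.141, -0.001, 0.332]
contact_force: [-1.0, -1.1, 8.4]
grip_width: 0.272
```

Call:
play_rows:
  steps:
    - [[-3, -1, 9, 0], [-3, -1, 9, 0], [-3, -1, 9, 0], [-3, -1, 9, 0], [0, 0, 0, 0]]

```text
time_s: 10.0
eef_pos: [420.7, 348.6, 126.1]
ee_rot: [-3.141, -0.001, 0.333]
contact_force: [-0.4, -0.4, -1.8]
grip_width: 0.272
```

```bash
python3 - <<'E'
from h import *
s=robot.get_state();print(s["eef_pos"],s["ee_rot"],s["contact_force"],s["moment"])
i=shot("side","s9.png");crop("s",i,(335,260),130,130,5,"pics/s9c.png")
E
```

```text
[420.74106639 348.61105744 126.05646761] [-3.14097098e+00 -1.13586603e-03  3.32519811e-01] [-0.38429814 -0.37532186 -1.80544224] [-0.05201196  0.05835303  0.01188301]
```

View pics/s9c.png

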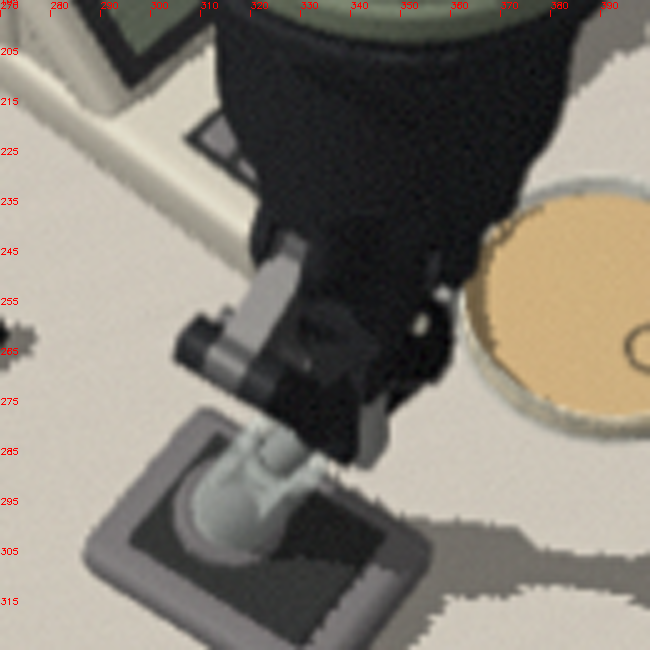

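Call:
play_rows:
  steps:
    - [[-2, -0.6, 6, 0], [-1.6, -0.6, 5, 0], [0, 0, 0, 0], [0, 0, 0, 0]]

```text
time_s: 10.45
eef_pos: [417.3, 347.2, 135.7]
ee_rot: [-3.142, -0.0, 0.332]
contact_force: [0.3, -0.1, -0.2]
grip_width: 0.271
```

Call:
play_rows:
  steps:
    - [[6, 2, 1, 0], [6, 2, 1, 0], [6, 2, 1, 0], [0, 0, 0, 0]]

```text
time_s: 10.85
eef_pos: [436.2, 353.3, 138.6]
ee_rot: [3.142, -0.0, 0.332]
contact_force: [-2.4, -0.8, -0.6]
grip_width: 0.279
```

```bash
python3 - <<'E'
from h import *
s=robot.get_state();print(s["eef_pos"],s["ee_rot"],s["contact_force"],s["moment"])
i=shot("side","s10.png");crop("s",i,(335,260),130,130,5,"pics/s10c.png")
E
```

```text
[436.16348003 353.25746626 138.60621646] [ 3.14150117e+00 -4.09509008e-04  3.31722260e-01] [-2.35509447 -0.81463725 -0.63832931] [-0.27584643  0.33749457 -0.03404192]
```

View pics/s10c.png

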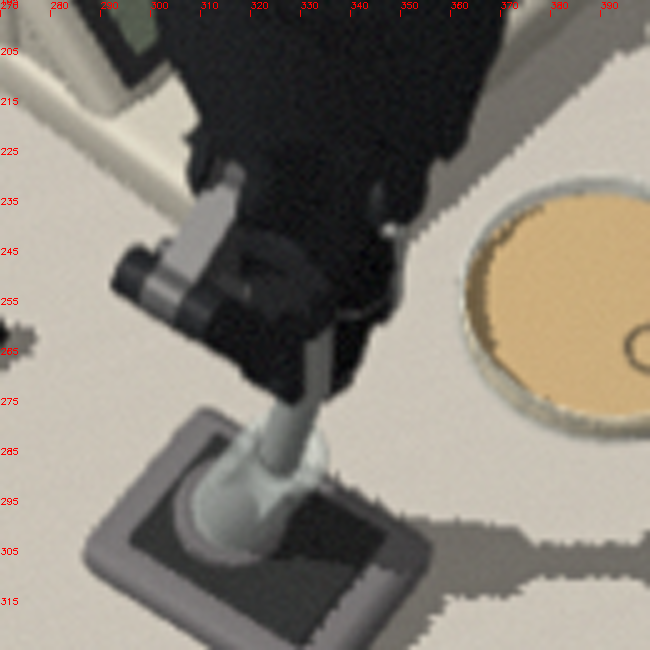

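Call:
play_rows:
  steps:
    - [[4, 1.4, 1.5, 0], [4, 1.4, 1.5, 0], [0, 0, 0, 0], [0, 0, 0, 0]]

```text
time_s: 11.3
eef_pos: [443.5, 355.9, 141.7]
ee_rot: [3.142, -0.0, 0.332]
contact_force: [-1.9, -2.1, -0.7]
grip_width: 0.277
```

```bash
python3 - <<'E'
from h import *
s=robot.get_state();print(s["eef_pos"],s["ee_rot"],s["contact_force"],s["moment"])
e=s["eef_pos"];
i=shot("side","s11.png");ov("side",i,(335,260),130,130,5,"pics/s11c.png",[e[0],e[1],e[2]+19-94],[0,0,1])
E
```

```text
[443.45443458 355.94623575 141.73478061] [ 3.14153701e+00 -3.29616534e-04  3.32160047e-01] [-1.90243507 -2.13379006 -0.69442633] [-0.52430764  0.2879202  -0.04098365]
```

View pics/s11c.png

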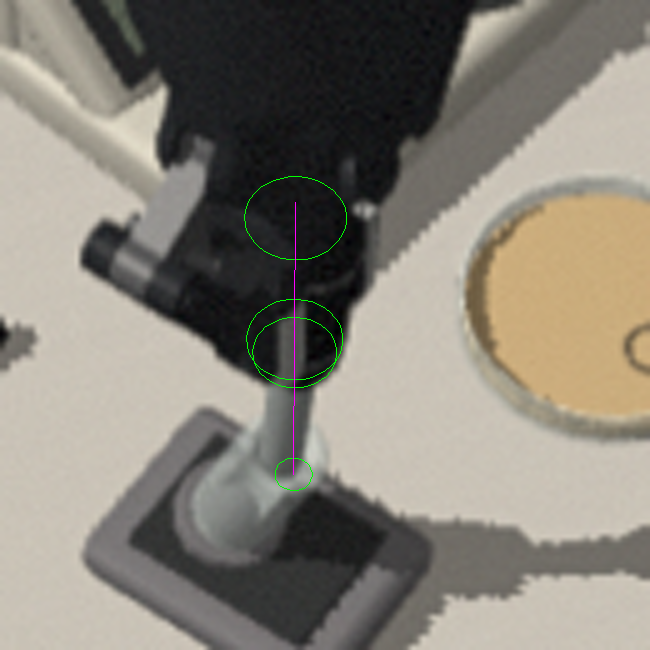

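Call:
play_rows:
  steps:
    - [[4, 1.4, 1, 0], [3, 1, 0.5, 0], [0, 0, 0, 0], [0, 0, 0, 0]]

```text
time_s: 11.75
eef_pos: [450.5, 358.4, 143.2]
ee_rot: [-3.142, -0.0, 0.332]
contact_force: [-1.6, -2.1, -0.5]
grip_width: 0.27
```

```bash
python3 - <<'E'
from h import *
s=robot.get_state();print(s["eef_pos"],s["ee_rot"],s["contact_force"],s["moment"])
e=s["eef_pos"];
i=shot("side","s12.png");crop("side",i,(325,270),90,90,8,"pics/s12c.png")
E
```

```text
[450.48529854 358.4488849  143.19807411] [-3.14151664e+00 -4.08580139e-04  3.32132490e-01] [-1.6241432  -2.09810689 -0.48658711] [-0.44808392  0.26587568 -0.00053044]
```

View pics/s12c.png

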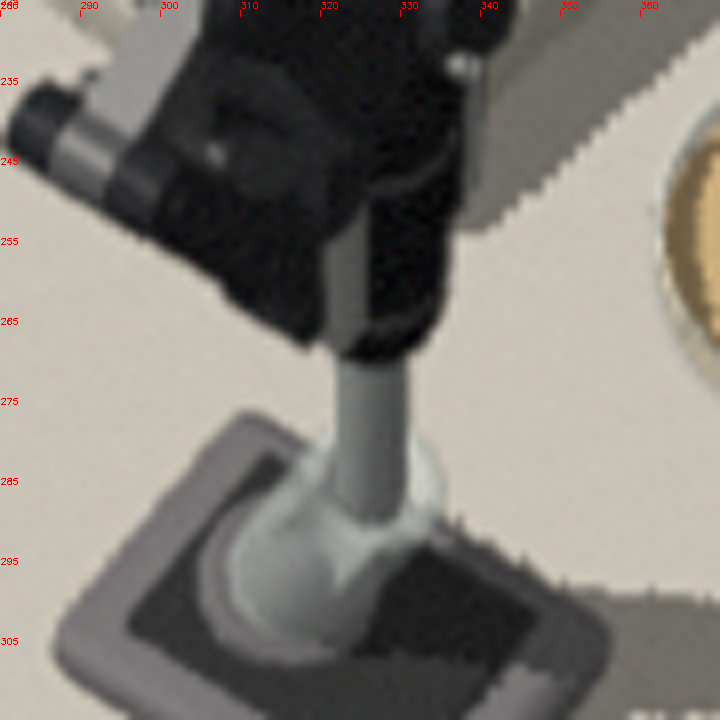

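Call:
play_rows:
  steps:
    - [[0, 0, 6, 0], [0, 0, 15, 0], [0, 0, 20, 0], [0, 0, 0, 0], [0, 0, 0, 0]]

```text
time_s: 12.3
eef_pos: [450.4, 358.7, 184.6]
ee_rot: [-3.141, -0.001, 0.332]
contact_force: [-0.5, 0.4, -2.1]
grip_width: 0.271
```

```bash
python3 - <<'E'
from h import *
s=robot.get_state();print(s["eef_pos"],s["ee_rot"],s["contact_force"],s["moment"])
e=s["eef_pos"];
i=shot("side","s13.png");a=ov("side",i,(325,245),75,110,5,"pics/s13c.png",[e[0],e[1],e[2]+19-94],[0,0,1])
b=cv2.resize(i[190:300,288:363],None,fx=5,fy=5,interpolation=cv2.INTER_CUBIC)
cv2.imwrite("pics/s13c.png",np.hstack([a,b]));shot("top","t13.png")
E
```

```text
[450.44352754 358.66576237 184.5953432 ] [-3.14103953e+00 -1.18278031e-03  3.32392938e-01] [-0.50926178  0.3704849  -2.10242068] [ 0.01600038  0.03583311 -0.00232873]
```

View pics/s13c.png

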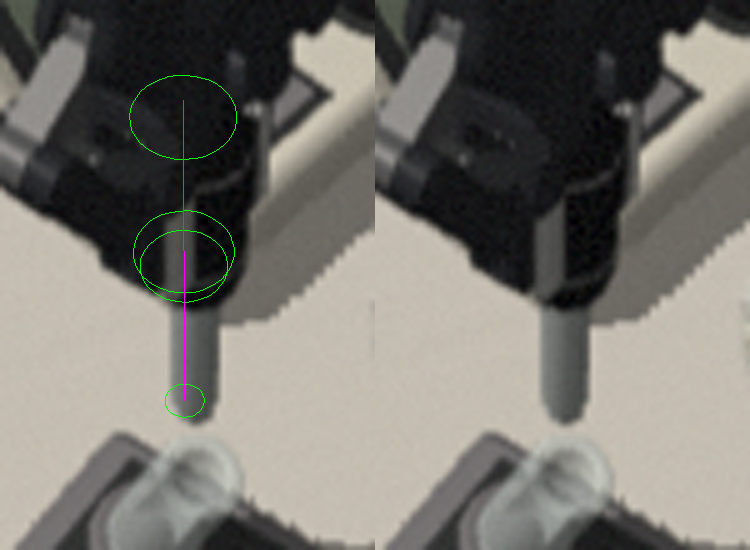

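View pics/t13.png

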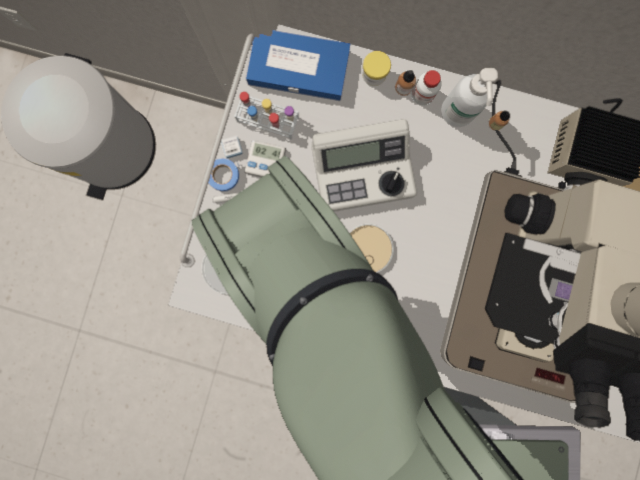

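```bash
python3 - <<'E'
from h import *
np.set_printoptions(precision=2,suppress=True)
e=np.array([450.44,358.67,184.6]);y=.332
tx=np.array([np.cos(y),np.sin(y),0]);ty=np.array([np.sin(y),-np.cos(y),0])
o,d=ray("side",(325.4,270.6));t=((e-o)@ty)/(d@ty);p=o+t*d;print(p,(p-e)@tx,p[2]-e[2])
i=cv2.imread("pics/s13.png");print(proj("side",[p+[0,0,10],p,e]))
o=cv2.resize(i[235:285,300:350],None,fx=14,fy=14,interpolation=cv2.INTER_CUBIC)
for n in range(0,50,5):cv2.putText(o,str(300+n),(n*14,8),0,.35,(0,0,255));cv2.putText(o,str(235+n),(0,n*14+5),0,.35,(0,0,255))
cv2.imwrite("pics/s13d.png",o)
E
```

```text
[447.53 357.67 110.03] -3.0820187930624705 -74.56768889251939
[[325.4  266.36]
 [325.4  270.6 ]
 [323.24 235.37]]
```

View pics/s13d.png

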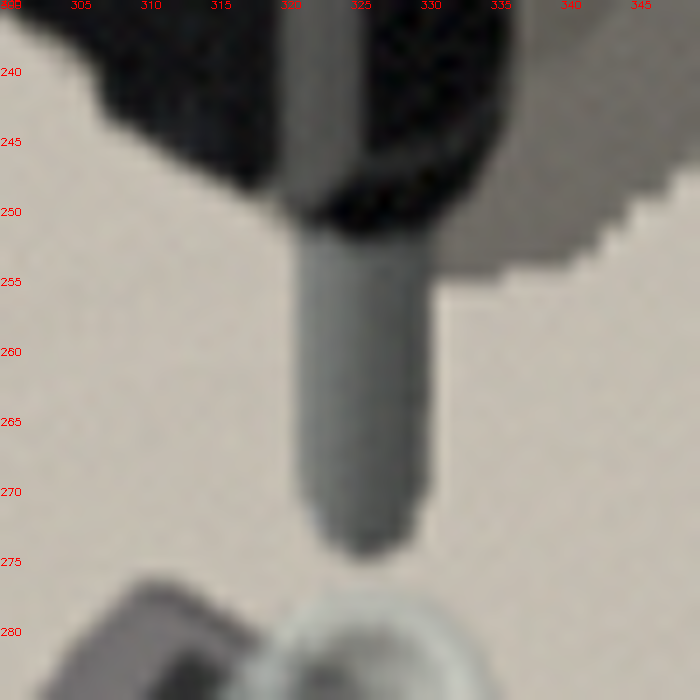

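Call:
play_rows:
  steps:
    - [[0, -15, 0, 0], [-1, -30, 0, 0], [-1, -35, 0, 0], [-1, -35, 0, 0], [-1.4, -21, 0, 0]]

```text
time_s: 12.9
eef_pos: [445.8, 219.8, 183.9]
ee_rot: [3.141, 0.001, 0.33]
contact_force: [0.7, 0.4, -0.4]
grip_width: 0.274
```

Call:
play_rows:
  steps:
    - [[0, 0, -15, 0], [0, 0, -25, 0], [0, 0, -25, 0], [0, 0, -15, 0], [0, 0, 0, 0]]

```text
time_s: 13.4
eef_pos: [445.1, 221.9, 102.4]
ee_rot: [3.141, 0.003, 0.332]
contact_force: [-0.3, 0.3, -0.4]
grip_width: 0.271
```

```bash
python3 - <<'E'
from h import *
s=robot.get_state();print(s["eef_pos"],s["ee_rot"],s["contact_force"],s["moment"],s["grip_width"])
i=shot("side","s14.png")
x0,y0=360,210
o=cv2.resize(i[y0:y0+80,x0:x0+80],None,fx=9,fy=9,interpolation=cv2.INTER_CUBIC)
for n in range(0,80,5):cv2.putText(o,str(x0+n),(n*9,8),0,.3,(0,0,255));cv2.putText(o,str(y0+n),(0,n*9+5),0,.3,(0,0,255))
cv2.imwrite("pics/s14d.png",o);shot("top","t14.png")
E
```

```text
[445.06699831 221.94646544 102.37211536] [3.14102642 0.00321539 0.3321982 ] [-0.32230672  0.27689817 -0.35652922] [-0.01391853 -0.07060637  0.00206767] 0.271499124985046
```

View pics/s14d.png

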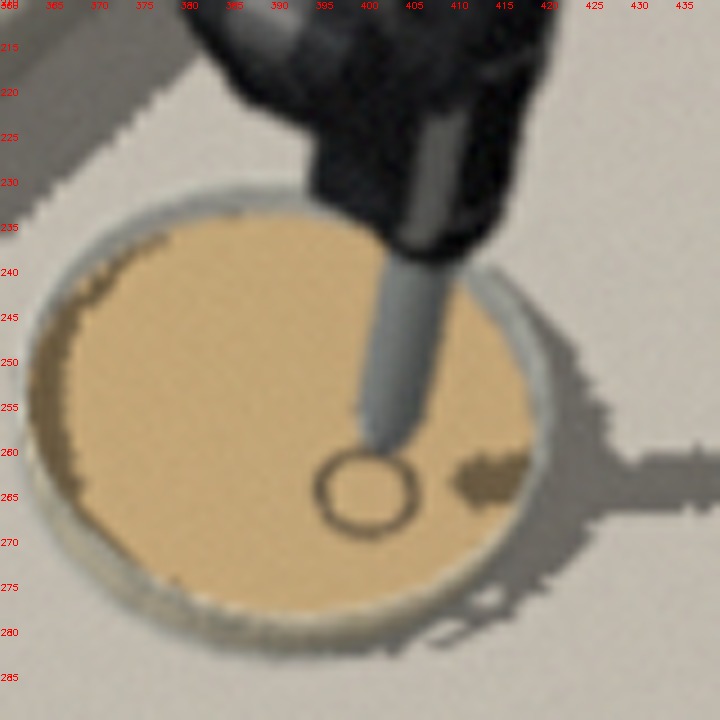

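View pics/t14.png

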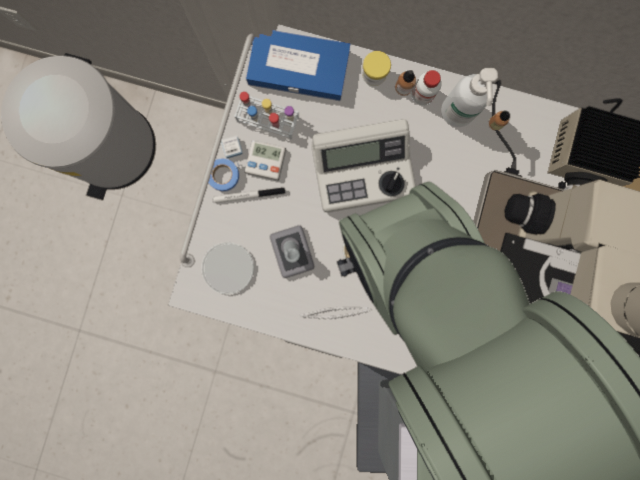

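```bash
python3 - <<'E'
from h import *
np.set_printoptions(precision=2,suppress=True)
e=robot.get_state()["eef_pos"];y=.332
tx=np.array([np.cos(y),np.sin(y),0])
tip=e-3.1*tx;tip[2]=e[2]-75
print(tip,proj("side",[tip,tip+[0,0,30],tip+[0,0,55]]))
for a in(-6,-3,3,6):
    r=np.radians(a);ax=np.sin(r)*tx+np.array([0,0,np.cos(r)]);q=proj("side",[tip,tip+ax*40]);print(a,(q[1]-q[0])[0]/(q[1]-q[0])[1])
i=cv2.imread("pics/s14.png");ov("side",i,(400,240),80,80,9,"pics/s14o.png",tip,[0,0,1])
E
```

```text
[442.96 221.31  29.34] [[401.97 255.51]
 [404.17 243.8 ]
 [406.09 233.51]]
-6 -0.38334498743174017
-3 -0.28051053541312476
3 -0.10194032088568605
6 -0.023097838277745524
```

View pics/s14o.png

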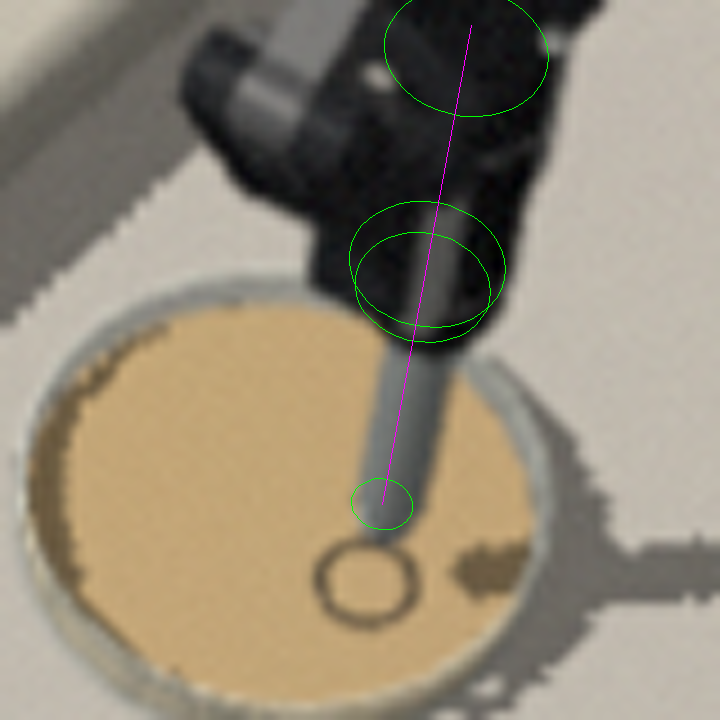

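```bash
python3 - <<'E'
from h import *
np.set_printoptions(precision=2,suppress=True)
e=robot.get_state()["eef_pos"];y=.332
tx=np.array([np.cos(y),np.sin(y),0]);ty=np.array([np.sin(y),-np.cos(y),0])
o,d=ray("side",(403.1,256.4));t=((e-o)@ty)/(d@ty);p=o+t*d;print(p,(p-e)@tx,p[2]-e[2])
print(atz("side",(400.4,264.4),5.5))
E
```

```text
[441.07 220.66  28.69] -5.104049181586901 -75.64510125080253
[442.83 221.24   5.5 ]
```

Call:
play_rows:
  steps:
    - [[1.2, 0, -7, 0], [0, 0, -7, 0], [0, 0, -4, 0], [0, 0, 0, 0], [0, 0, 0, 0]]

```text
time_s: 14.0
eef_pos: [447.1, 222.3, 86.2]
ee_rot: [3.142, 0.0, 0.332]
contact_force: [-0.1, -1.0, -1.4]
grip_width: 0.272
```

```bash
python3 - <<'E'
from h import *
s=robot.get_state();print(s["eef_pos"],s["ee_rot"],s["contact_force"],s["moment"],s["grip_width"])
i=shot("side","s15.png")
x0,y0=370,225
o=cv2.resize(i[y0:y0+60,x0:x0+60],None,fx=12,fy=12,interpolation=cv2.INTER_CUBIC)
for n in range(0,60,5):cv2.putText(o,str(x0+n),(n*12,8),0,.3,(0,0,255));cv2.putText(o,str(y0+n),(0,n*12+5),0,.3,(0,0,255))
cv2.imwrite("pics/s15d.png",o)
E
```

```text
[447.08148353 222.3496754   86.18509625] [3.14152362e+00 1.36210651e-04 3.32195076e-01] [-0.13012356 -1.00701966 -1.35467508] [ 0.0384305  -0.00209097  0.01998502] 0.2719743276145284
```

View pics/s15d.png

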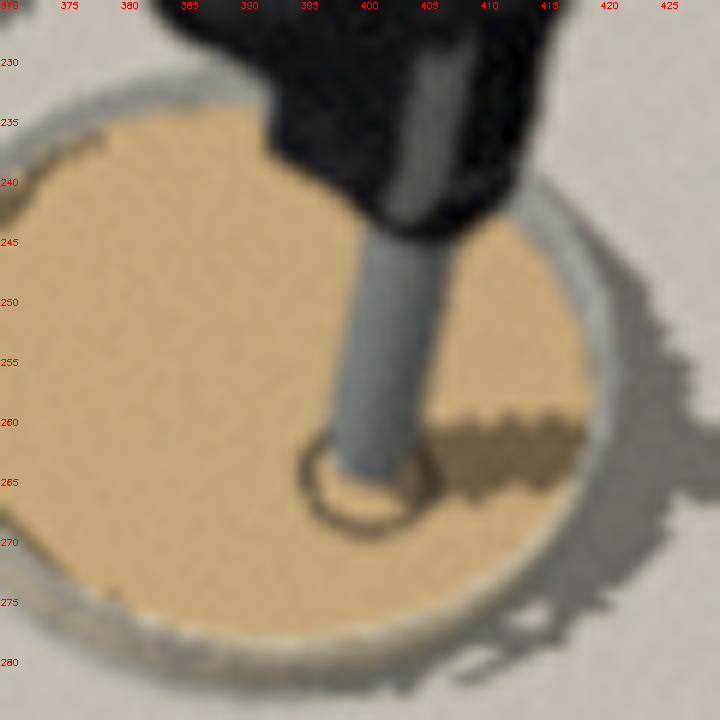

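```bash
cat > avg.py <<'E'
from h import *
np.set_printoptions(precision=2,suppress=True)
F=[];Z=[]
for k in range(12):
    robot.grab_frame("side");s=robot.get_state();F.append(s["contact_force"]);Z.append(s["eef_pos"])
print(s["time_s"],"F",np.mean(F,0),np.std(F,0)/3.3,"pos",np.mean(Z,0),s["ee_rot"])
E
python3 avg.py
```

```text
14.65 F [-0.14 -0.02 -0.65] [0.12 0.1  0.16] pos [447.11 222.38  86.26] [3.14 0.   0.33]
```

Call:
play_rows:
  steps:
    - [[-0.4, 0, -2, 0], [0, 0, -1.5, 0], [0, 0, 0, 0]]

```text
time_s: 14.95
eef_pos: [446.6, 222.3, 82.4]
ee_rot: [3.141, 0.0, 0.332]
contact_force: [0.6, -0.3, -0.4]
grip_width: 0.275
```

```bash
python3 avg.py
```

```text
15.55 F [ 0.05 -0.15 -0.92] [0.13 0.09 0.18] pos [446.68 222.35  82.66] [3.14 0.   0.33]
```

Call:
play_rows:
  steps:
    - [[0, 0, -1, 0], [0, 0, -1, 0], [0, 0, 0, 0]]

```text
time_s: 15.85
eef_pos: [446.7, 222.4, 80.6]
ee_rot: [3.142, 0.0, 0.332]
contact_force: [-0.3, 0.6, 1.0]
grip_width: 0.269
```

```bash
python3 avg.py; python3 - <<'E'
from h import *
i=shot("side","s16.png")
x0,y0=370,225
o=cv2.resize(i[y0:y0+60,x0:x0+60],None,fx=12,fy=12,interpolation=cv2.INTER_CUBIC)
cv2.imwrite("pics/s16d.png",o)
E
```

```text
16.45 F [0.38 0.14 0.72] [0.1  0.15 0.16] pos [446.69 222.36  80.67] [3.14 0.   0.33]
```

View pics/s16d.png

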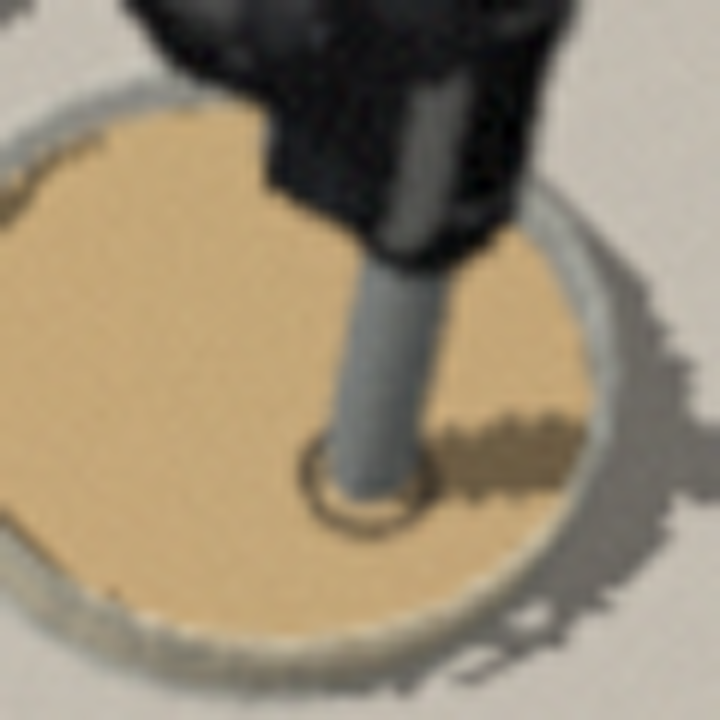

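Call:
play_rows:
  steps:
    - [[0, 0, 4, 0], [0, 0, 0, 0], [-1.3, 1, 0, 0], [0, 0, 0, 0], [0, 0, -2, 0]]

```text
time_s: 17.0
eef_pos: [445.4, 223.5, 82.7]
ee_rot: [-3.142, -0.0, 0.332]
contact_force: [-0.7, 0.1, -0.8]
grip_width: 0.275
```

Call:
play_rows:
  steps:
    - [[0, 0, -1, 0], [0, 0, -1, 0], [0, 0, -1, 0], [0, 0, 0, 0]]

```text
time_s: 17.4
eef_pos: [445.4, 223.4, 79.6]
ee_rot: [3.142, 0.0, 0.332]
contact_force: [-0.8, -0.4, 0.2]
grip_width: 0.269
```

```bash
python3 avg.py; python3 - <<'E'
from h import *
i=shot("side","s17.png")
x0,y0=370,225
o=cv2.resize(i[y0:y0+60,x0:x0+60],None,fx=12,fy=12,interpolation=cv2.INTER_CUBIC)
cv2.imwrite("pics/s17d.png",o)
E
```

```text
18.0 F [-0.08  0.21  1.09] [0.12 0.11 0.12] pos [445.39 223.36  79.69] [3.14 0.   0.33]
```

View pics/s17d.png

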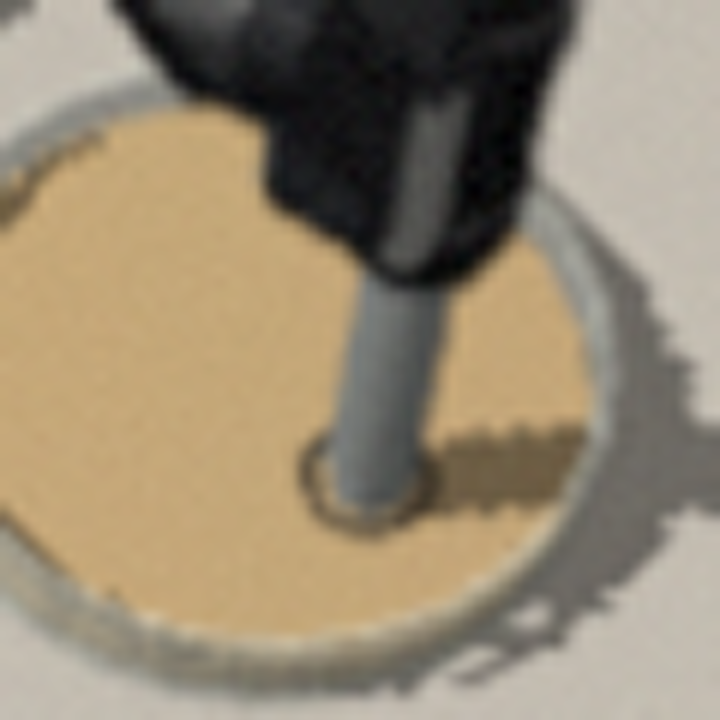

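Call:
play_rows:
  steps:
    - [[0, 0, -0.3, 0], [0, 0, 0, 0], [0, 0, 0, 0], [0, 0, 0, 0], [0, 0, 0, 0]]

```text
time_s: 18.55
eef_pos: [445.4, 223.3, 79.4]
ee_rot: [3.142, 0.0, 0.332]
contact_force: [0.2, 0.4, 1.8]
grip_width: 0.272
```

```bash
python3 avg.py; python3 - <<'E'
from h import *
i=shot("side","s18.png");shot("top","t18.png")
E
```

```text
19.15 F [-0.03  0.2   1.21] [0.12 0.09 0.14] pos [445.38 223.36  79.36] [3.14 0.   0.33]
```

View pics/s18.png

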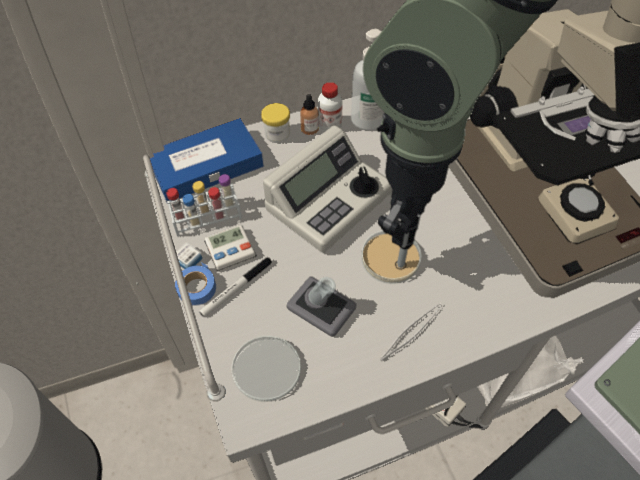

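View pics/t18.png

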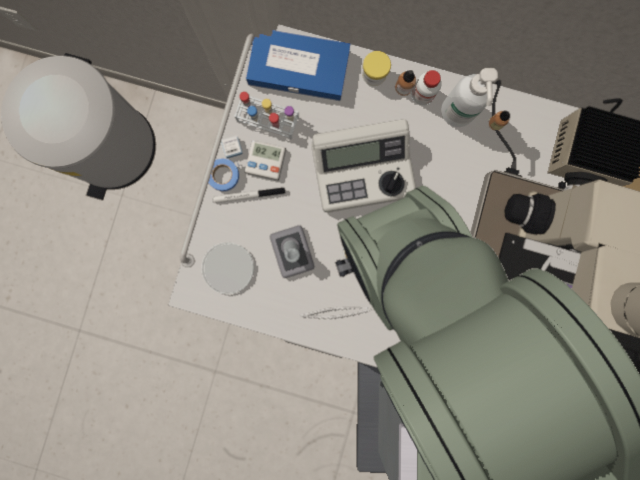

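All is in place: the knob points at the dot, the tip is in the ring at about 2 N, and the other things stand where they were.

```bash
python3 -c "
from station import robot
print(robot.job_done())"
```

```text
the job is handed in; nothing more can be done
None
```

The pH meter is switched to measure, and the arm is holding the electrode upright on the agar inside the inked ring. I handed the job in at about 19 s.

- **Knob:** I turned it clockwise about 69°, to the far stop. In both later views its pointer lines up with the solid dot.
- **Electrode:** I drew it out along the leaning well and stood it upright against the rim in a light 25 N grip. The stem matches a true vertical in the side view to about 1–2°. The top view could not confirm this, because the arm blocks it.
- **Tip position:** the first touch was about 2 mm off the ring's centre. I lifted, shifted and set it down again, and the side view now shows it centred in the ring.
- **Press:** the averaged force reading rose by about 1.95 N (±0.2) over the no-contact reading. That is close to 3 mm of the stem's 8 mm travel, so it is well short of bottoming. The figure comes from force and height; I could not make out the stem's dark band in the pictures.
- **Surroundings:** the dish and the other things on the cart looked unmoved in the last pictures.

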